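Take the warm pan off the workshop hotplate

ROBOT

A 6-joint arm with a two-finger parallel gripper is mounted at the origin on the work surface. World frame = base frame: x ahead of the robot, y to its left, z up, the work surface at z = 0. Lengths are in m, angles in rad, forces in N, time in s.
With the tool pointing down it reaches from about 0.275 to 0.85 m from the base axis. Payload 5.2 kg.
Tool frame: the origin (TCP) lies midway between the tips of the shut fingers; the grasp point (between the pads) lies ctrl.tcp_to_grasp behind it (ctrl.tcp_to_grasp is the distance from the TCP to the grasp point, in m); z points along the fingers, y is the line along which they close (so a half turn about z gives the same grasp; the last joint's range is limited). The gripper opens to 85 mm and grips with 20 to 120 N. Pads are 22 mm wide; open, the fingers measure 114 mm over their backs; the gripper's body (76 mm by 85 mm) begins 54 mm behind the grasp point. The pads swing forward as they close: fully open they stand 13 mm farther back than shut.
Start: joints at [0.982, 0.259, 1.535, -0, 1.348, -0.203], TCP at [0.207, 0.51, 0.231] pointing down, gripper open.
Joint ranges: [-3.14, 3.14], [-0.91, 2.08], [0.19, 2.58], [-1.22, 4.36], [0.22, 2.71], [-3.12, 3.12]. Speed limits (rad/s): [2.57, 2.57, 3.14, 3.14, 3.14, 3.14].

INTERFACE

Orientations are given as [roll, pitch, yaw] about the fixed x, y, z axes, in that order (R = Rz(yaw) Ry(pitch) Rx(roll)).
In Python, from bench import sensors, viewer, ctrl gives the robot as it stands.
- The arm moves only by the shell command python3 -m creep 'ROWS' [OPENING] [FORCE]. ROWS is text: rows parted by semicolons, each of 6 numbers parted by spaces: the shift along the tool's x, y, z in mm, then the turn, a rotation vector about the tool's x, y, z in rad. In form: x y z ax ay az; .... A call has exactly 8 rows; each row is the pose to reach, as a shift and turn from the pose commanded when the call began, along the tool's axes at that moment; what a row does not reach only later rows make up. A row lasts 1/10 s, in which the tool goes at most 50 mm and 8.59 degrees, less where a joint would pass 70% of its speed; a pose out of reach is approached as far as the arm can. A call with a gripper value outside its range is refused whole. OPENING is the opening in per cent of the stroke, from 0 (shut) to 100 (fully open), set as the call begins (- or left out, the last holds). The fingers move at their own pace and stop on an object; FORCE is the grip in N (left out, the last holds). Time passes only in rows, so rows that repeat a pose let the fingers close, or fill a call up. It gives the time, the measured TCP pose, the force, the opening and the grip force at its end, in the units of the state.
- sensors.get_obs(): the state, without advancing time (a new reading comes with each control period).
- viewer.get_image(name): name is "side" or "top"; returns a dict with "frame" (384x512x3 uint8, red, green, blue), "z_map" (384x512 float32, m along the optical axis (not along the pixel's ray), 0 where there is no reading), "mtx" (3x3 intrinsics, pixels), "k1" (the pictures are not rectified: a ray, as slopes to the right and down, at radius r is drawn at 1 + k1 r^2 times it, then the intrinsics apply), "camera_from_world" (4x4, takes a point from world to camera coordinates). Camera axes: x right, y up, looking along -z (the intrinsics and any distortion apply to the point x, -y, -z); pixel columns grow to the right and rows downward; lengths in m; the calibration is good to about 2 mm. A picture is of the moment at which its call begins.
- ctrl.finish_job(): hands the job in; it is judged then, once.
The state is a dict: "t": time; "joint_pos": joint angles; "dq": joint speeds; "joint_torque": joint torques, N m; "tool_pos": TCP position; "tool_rot": TCP orientation; "ft_force": force on the tool from outside, world axes, zero at the start; "torque": the same for the moment, N m; "finger_gap": finger opening in m; "grasp_force": force on a finger pad.
Only numpy, scipy, OpenCV 4.12 (cv2) and the standard library are available. Lean on these libraries where they do the work, as an engineer would, in place of code of your own. Each camera call takes 0.05 s, during which the arm holds its last target. There are 200 camera calls.

TASK

The steel pan stands on the left ring of the warming plate, under the low over-shelf, where it must not be lifted: take it by its handle and slide it along the plate, keeping it flat on the plate, until it stands on the right ring, out from under the shelf. Then lift it off the plate and set it down gently on the plywood board beside the plate, upright and wholly on the board; feel that it rests there before you let go, neither dropping it nor pressing it down. Do not knock the over-shelf, tip the pan, or push the other things on the bench about.

Things in the scene. Friction and masses are not known exactly. Their poses are not given: they have to be found in the camera images.
- pan: Loose open steel saucepan, 0.3 to 0.5 kg: 100 mm dia at the base, 110 at the rim, 75 high. Origin at the centre of its underside, z up. A straight level black handle points along its -x (to the robot): a bar 14 mm wide (y), 18 tall (z), from 56 to 151 mm from the pan's axis, its centre line 60 mm above the underside. The pan can sag in the grip when lifted.
- pan_grip (a point): Point on the pan's handle, on the bar's centre line, 110 mm from the pan's axis (pan frame: -110, 0, 60 mm).
- plate: Fixed grey warming plate with a flat steel top, 240 mm deep (its x), 420 mm long (its y), top 70 mm above the bench. Origin at the bench under its centre. Two knobs on its -x face, out of use. Seen from the robot its +y end is the left one.
- ring_left (a point): Centre of the left heating ring, at the level of the plate's top (plate frame: 0, +100, 70 mm). Rings are dark flat circles of 144 mm dia, flush with the top. The pan starts here.
- ring_right (a point): Centre of the right heating ring, at the level of the plate's top (plate frame: 0, -100, 70 mm), clear of the over-shelf.
- overshelf: Fixed shelf of wooden slats on two thin posts behind the plate, over the left ring and the pan's handle. Origin at the bench under the left ring (within 10 mm). In its frame: x -130 to +170 mm, y -85 to +140, underside 278 mm above the bench, top 308; a tin (to 387) stands at its back. A gripper must come in below its front (-x) edge, leaning back to the robot by 25 to 45 degrees.
- shelf_edge (a point): Middle of the lower front edge of the over-shelf (its frame: -130, 0, 290 mm).
- board: Fixed plywood board, 170 x 170 mm, to the right of the plate. Its height above the bench differs from start to start (25 to 50 mm): see board_top. Its origin is 50 mm below the middle of its top face, z up, sides along its x and y.
- board_top (a point): Middle of the board's top face.
- tealight: Bystander: tea-light in an aluminium tin, 38 dia x 16, standing on the back right corner of the warming plate; origin under its centre.
- brush: Bystander: paint brush lying on the bench in front of the plate.
- wrench: Bystander: steel wrench lying on the bench in front of the plate.
- tin: Bystander: paint tin, 74 dia x 95, to the right of the board; origin under its centre.
- jar: Bystander: glass jar, 60 dia x 90, to the left of the plate; origin under its centre.
- cup_a: Bystander: small white plastic cup, 48 dia x 50, on the bench to the left; origin under its centre.
- cup_b: Bystander: small white plastic cup, 48 dia x 50, on the bench to the right; origin under its centre.
Things that resemble listed ones, but are neither listed nor needed, are in the scene too. There is more than one size of the pan; the job needs the smaller.

How it is judged:
On the way, in this order (a step that is already met when the one before it is completed fails the run):
1. the pan, slid along, stands flat on the right ring: its axis within 25 mm of the ring's centre, its underside within 6 mm of the plate (horizontal distance between pan and ring_right below 0.025 m and z of pan in the frame of ring_right between -0.006 and 0.006 m and angle between pan's own z axis and vertical below 0.1 rad), for 0.2 s.
2. the pan is lifted clear of the plate by 20 mm (z of pan in the frame of ring_right above 0.02 m and contact force between pan and plate below 0.1 N), for 0.1 s.
3. the pan, still held, rests on the board (with more than 1 N, tilted by less than 0.2 rad): it is not dropped (contact force between pan and board above 1 N and contact force between pan and the fingers above 1 N and angle between pan's own z axis and vertical below 0.2 rad), for 0.2 s.
At the end, for the whole second after the job is handed in: The pan stands upright (within 0.06 rad) and at rest on the board's top face (within 4 mm), its axis within 36 mm of the board's middle along both sides of the board so that its base lies wholly on it, and it is released (x of pan in the frame of board_top between -0.036 and 0.036 m and y of pan in the frame of board_top between -0.036 and 0.036 m and z of pan in the frame of board_top between -0.004 and 0.004 m and angle between pan's own z axis and vertical below 0.06 rad and linear speed of pan below 0.02 m/s and contact force between pan and the fingers below 0.1 N); the robot touches nothing.
It fails at once if the pan is lifted more than 12 mm off the plate while its axis is still within 140 mm of the left ring's centre (horizontal distance between pan and ring_left below 0.14 m and z of pan in the frame of ring_left above 0.012 m).
It fails at once if the pan is tipped by more than 0.45 rad (angle between pan's own z axis and vertical above 0.45 rad).
It fails at once if the pan is dropped or pressed on the board with more than 35 N (contact force between pan and board above 35 N).
It fails at once if the robot or the pan knocks the over-shelf (more than 10 N) (contact force between any of the arm, the fingers, pan and overshelf above 10 N).
It fails at once if another thing on the bench (tea-light, brush, wrench, tin, jar, cups) is moved by more than 30 mm (distance of any of tealight, brush, wrench, tin, jar, cup_a, cup_b from where it was at the start of the episode above 0.03 m).
It also fails if it takes over 58 s, if anything falls off the work surface, if the arm or the gripper's body presses on something with over 40 N, if the wrist force passes 120 N, or if a joint passes its speed limit or range.

## Working session

There is one attempt and no reset: what is moved stays moved. The work goes in short steps, Python scripts to look and compute and a shell command to move; the robot and the scene stay as the last step left them, time stands still between calls to the robot, and variables do not carry over. Pictures are saved under pics/ and viewed, at most 10 in all, crops included, and the job is handed in when it is done.

```bash
ls; mkdir -p pics; python3 - <<'E'
from bench import sensors, viewer, ctrl
import cv2,numpy as np
for n in("top","side"):
    d=viewer.get_image(n); np.savez(f"{n}0.npz",**d); cv2.imwrite(f"pics/{n}0.png",cv2.resize(d["frame"][:,:,::-1],(800,600)))
    print(n,d["mtx"].tolist(),d["k1"],np.round(d["camera_from_world"],3).tolist())
print(sensors.get_obs(),ctrl.tcp_to_grasp)
E
```

```text
pics
top [[406.6002647513553, 0.0, 256.2153269330558], [0.0, 406.6002647513553, 191.88305705838735], [0.0, 0.0, 1.0]] -0.009068885619398137 [[-0.004, -1.0, -0.011, -0.037], [0.989, -0.006, 0.148, -0.575], [-0.148, -0.01, 0.989, -1.26], [0.0, 0.0, 0.0, 1.0]]
side [[435.51224755880787, 0.0, 254.37297935541272], [0.0, 435.51224755880787, 188.74043062851698], [0.0, 0.0, 1.0]] -0.07248873148138883 [[0.847, -0.531, 0.016, -0.496], [0.288, 0.484, 0.826, -0.296], [-0.447, -0.695, 0.563, -1.323], [0.0, 0.0, 0.0, 1.0]]
{'t': 0.1, 'joint_pos': array([ 9.82213525e-01,  2.59257505e-01,  1.53597941e+00, -1.71941924e-05,
        1.34802370e+00, -2.02791441e-01]), 'dq': array([ 0.00120773, -0.00275187, -0.00214871, -0.00091071,  0.00185054,
        0.00209717]), 'joint_torque': array([ 3.35773650e-03, -4.46972930e+01, -2.91249686e+01, -1.56785136e-04,
        6.30012437e-03, -3.83334077e-05]), 'tool_pos': array([0.20666512, 0.50917151, 0.23056232]), 'tool_rot': array([-3.13995550e+00, -3.19514908e-04,  2.75580484e+00]), 'ft_force': array([-0.85802509, -1.30647669, -0.38263759]), 'torque': array([ 0.03423054, -0.02957595,  0.01503154]), 'grasp_force': 0.0, 'finger_gap': 0.08522544242828085} 0.0187
```

View pics/top0.png

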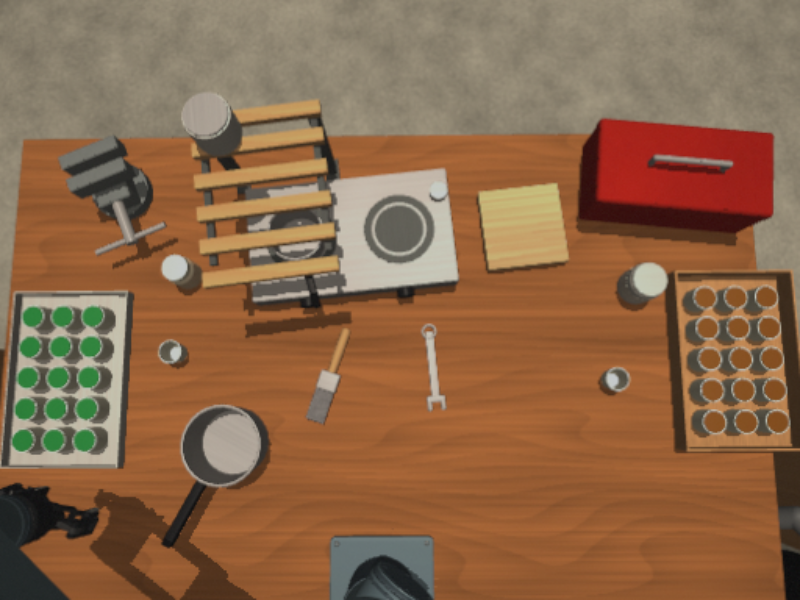

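View pics/side0.png

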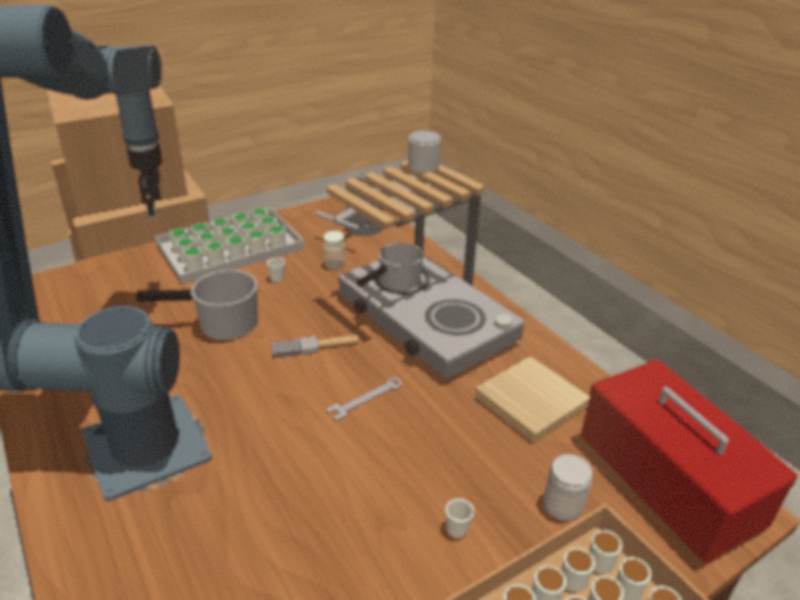

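Top view: the small pan is at about (298,235) under the slats, with its handle end at about (312,290). The right ring is at (400,228), the board at (523,227) and the shelf's front slat runs (203,278)–(338,265). There are two candidate pans: the big one on the bench at (222,445) is the decoy, and the one on the left ring is the smaller and fits the description. Next I'll measure the point clouds and enlarge the pan.

```bash
cat > h.py <<'E'
import numpy as np,cv2
def cloud(d):
    h,w=d["z_map"].shape; v,u=np.mgrid[:h,:w].astype(float); K=d["mtx"]; k=float(d["k1"])
    n=cv2.undistortPoints(np.stack([u.ravel(),v.ravel()],1)[:,None],K,np.array([k,0,0,0.]))[:,0]
    z=d["z_map"].ravel(); c=np.stack([n[:,0]*z,-n[:,1]*z,-z,np.ones_like(z)])
    P=(np.linalg.inv(d["camera_from_world"])@c)[:3].T.reshape(h,w,3); P[d["z_map"]==0]=np.nan
    return P
def proj(d,p):
    c=d["camera_from_world"]@np.r_[p,1]; x,y=c[0]/-c[2],-c[1]/-c[2]; s=1+d["k1"]*(x*x+y*y)
    return (d["mtx"]@[x*s,y*s,1])[:2]
E
python3 - <<'E'
from h import *
D={n:dict(np.load(n+"0.npz")) for n in("top","side")}
P={n:cloud(D[n]) for n in D}
def rect(Q,name):
    r=cv2.minAreaRect((Q[:,:2]*1000).astype(np.float32)); print(name,np.round(r[0],1),np.round(r[1],1),round(r[2],2),"z",np.round(np.median(Q[:,2])*1000,1),len(Q))
for n in D:
    Pn=P[n]; z=Pn[...,2]; f=D[n]["frame"].astype(int)
    for px in([(400,228),(523,227),(390,290),(270,270),(312,290),(298,235),(222,432),(410,190)] if n=="top" else [(457,317),(533,397),(400,262),(372,272)]):
        print(n,px,np.round(Pn[int(px[1]*.64),int(px[0]*.64)]*1000,0))
    x,y=Pn[...,0],Pn[...,1]
    # board: component
    b=cv2.connectedComponents(((z>.018)&(z<.06)&(x>.4)&(y<-.15)&(y>-.5)&(f[...,0]>150)).astype(np.uint8))
    for i in range(1,b[0]):
        if (b[1]==i).sum()>500: rect(Pn[b[1]==i],n+" board")
    m=(abs(z-.07)<.006)&(x>.4)&(x<.95)&(y>-.2)&(y<.35); rect(Pn[m],n+" plate")
    # ring right dark
    b=cv2.connectedComponents((m&(f.sum(2)<330)).astype(np.uint8))
    for i in range(1,b[0]):
        if (b[1]==i).sum()>150: rect(Pn[b[1]==i],n+" dark")
    b=(z>.265)&(z<.325)&(x>.4)&(y>0)&(y<.45)&(f[...,0]>130); rect(Pn[b],n+" slats")
    np.save(n+"P.npy",Pn)
d=D["side"]["frame"]; c=d[140:220,200:300,::-1]; cv2.imwrite("pics/crop.png",cv2.resize(c,(800,600),interpolation=2))
E
```

```text
top (400, 228) [722. -40.  69.]
top (523, 227) [ 730. -296.   32.]
top (390, 290) [597. -17.  44.]
top (270, 270) [588. 173. 309.]
top (312, 290) [582. 129. 141.]
top (298, 235) [646. 128. 305.]
top (222, 432) [309. 327.   7.]
top (410, 190) [801. -60.  69.]
top board [ 735.3 -298.5] [170.6 170.3] 6.31 z 31.3 2580
top plate [733.1  67.3] [289.2 425.8] 5.8 z 70.1 6793
top dark [717.6 -35.6] [137.5 136.4] 89.33 z 70.3 460
top dark [718.9 -35.7] [93.2 93.5] 87.63 z 70.9 665
top dark [607.4 102. ] [40.7 62.6] 0.38 z 69.5 153
top dark [600.7 203.7] [ 31.1 112.8] 7.99 z 69.9 259
top slats [721.7 188.8] [300.6 226.4] 7.33 z 307.7 4235
side (457, 317) [720. -40.  72.]
side (533, 397) [ 725. -309.   28.]
side (400, 262) [719. 204.  92.]
side (372, 272) [593. 129. 141.]
side board [ 731.6 -298.6] [174.5 173.5] 6.1 z 31.7 1862
side plate [731.3  75.9] [296.9 449.5] 5.61 z 70.9 3419
side dark [682.7 144.1] [209.3 116.3] 7.14 z 71.1 320
side dark [715.5 -39. ] [89.  87.1] 6.75 z 71.6 271
side slats [1419.   186.1] [1700.5  371.9] 5.41 z 307.5 2235
```

View pics/crop.png

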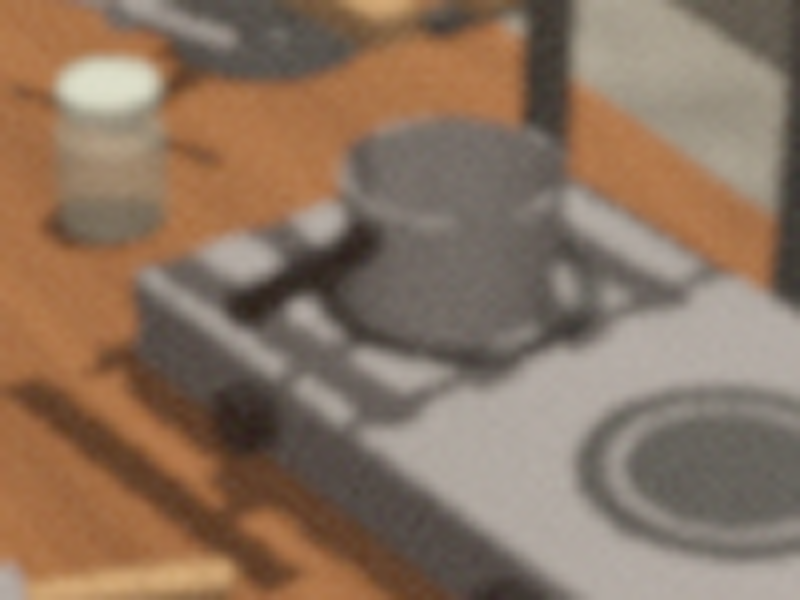

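The enlarged crop confirms it: a small steel saucepan stands on the left ring, with its black handle at crop (300,270) pointing toward the robot. The right ring is at about (718,-36) mm. Next I'll fit the pan's rim and handle.

```bash
python3 - <<'E'
from h import *
D={n:dict(np.load(n+"0.npz")) for n in("top","side")}
from scipy.optimize import least_squares
for n in D:
    P=np.load(n+"P.npy"); f=D[n]["frame"].astype(int); x,y,z=np.moveaxis(P,2,0)
    near=(np.hypot(x-.697,y-.163)<.2)&(z>.08)&(z<.2)
    dark=f.sum(2)<150 if n=="top" else f.sum(2)<190
    r=near&(np.hypot(x-.697,y-.163)<.075)&(z>.085)&(z<.155)
    Q=P[r]; print(n,"pan pts",len(Q),"zmax",np.nanpercentile(Q[:,2],[50,95,99])*1000)
    R=Q[Q[:,2]>.12]
    s=least_squares(lambda p:np.hypot(R[:,0]-p[0],R[:,1]-p[1])-.054,[.697,.163],loss="soft_l1",f_scale=.003); print("wall fit",s.x*1000,np.sqrt(np.mean(s.fun**2))*1000)
    h=near&(x<.645)&(z>.11)&(z<.15); H=P[h]; print("handle",len(H),np.round(H.mean(0)*1000,1),np.round(np.percentile(H,[2,98],axis=0)*1000,1).tolist())
    if len(H)>5: 
        vx,vy,x0,y0=cv2.fitLine((H[:,:2]*1000).astype(np.float32),cv2.DIST_HUBER,0,.01,.01).ravel(); print("yaw",np.degrees(np.arctan2(vy,vx)) ,x0,y0)
# plate orientation: right-side edge and front edge from top view
P=np.load("topP.npy");x,y,z=np.moveaxis(P,2,0)
m=(abs(z-.07)<.006)&(x>.55)&(x<.9)&(y>-.2)&(y<.1);
Q=P[m][:,:2]
# y-min per x
xs=np.arange(.62,.82,.01); ed=[Q[abs(Q[:,0]-a)<.006,1].min() for a in xs]; print("right edge yaw",np.degrees(np.arctan(np.polyfit(xs,ed,1)[0])), np.interp(.7,xs,ed))
ys=np.arange(-.13,.08,.01); ed=[Q[abs(Q[:,1]-a)<.006,0].min() for a in ys]; print("front yaw",np.degrees(np.arctan(-np.polyfit(ys,ed,1)[0])),ed[0],ed[-1])
# slat front edge
m=(z>.29)&(z<.32)&(x>.5)&(x<.63)&(y>.05)&(y<.32);Q=P[m]; ys=np.arange(.09,.28,.01); ed=[Q[abs(Q[:,1]-a)<.006,0].min() for a in ys]; p=np.polyfit(ys,ed,1); print("slat front",np.degrees(np.arctan(-p[0])),np.polyval(p,[.1,.146,.25]),Q[:,1].min(),Q[:,1].max())
E
```

```text
top pan pts 327 zmax [122.3052444  146.96161214 148.58953518]
wall fit [693.41930707 160.07485351] 2.53322562150178
handle 131 [590.7 132.2 138.3] [[550.5, 113.7, 124.7], [644.4, 175.6, 146.6]]
yaw 24.092472 584.0311 128.389
side pan pts 660 zmax [121.9454622  146.02785317 148.46073821]
wall fit [690.51870877 159.74647295] 3.729861994709562
handle 156 [601.6 132.4 134.7] [[547.6, 110.9, 115.1], [644.3, 172.4, 147.1]]
yaw 18.273018 596.0163 127.76308
right edge yaw 8.285136659397148 -0.14886992337886185
front yaw 5.820483176575976 0.6106037410723051 0.5872675313539262
slat front 7.145499449127696 [0.58184277 0.57607606 0.5630383 ] 0.05793102836581427 0.28867018112794934
```

```bash
cat >> h.py <<'E'
from scipy.spatial.transform import Rotation as Ro
def toolR(lean,yaw):
    z=np.array([np.sin(lean)*np.cos(yaw),np.sin(lean)*np.sin(yaw),-np.cos(lean)]); y=np.array([-np.sin(yaw),np.cos(yaw),0])
    return np.stack([np.cross(y,z),y,z],1)
def row(grasp,R,o):
    "row from pose in obs o to grasp point (mm, world) with tool R"
    R0=Ro.from_euler("xyz",o["tool_rot"]).as_matrix(); t=np.array(grasp)+18.7*R[:,2]
    s=R0.T@(t-o["tool_pos"]*1000); r=Ro.from_matrix(R0.T@R).as_rotvec(); return np.round(np.r_[s,r],3).tolist()
E
python3 - <<'E'
from h import *
from bench import sensors
A=[]
for n in("top","side"):
    P=np.load(n+"P.npy"); x,y,z=np.moveaxis(P,2,0)
    h=(x>.53)&(x<.634)&(y>.09)&(y<.18)&(z>.133)&(z<.147); H=P[h]*1000
    v=cv2.fitLine(H[:,:2].astype(np.float32),cv2.DIST_HUBER,0,.01,.01).ravel(); yaw=np.arctan2(v[1],v[0])
    print(n,len(H),np.degrees(yaw),v[2:],H[:,2].mean(),"at axis x=692: y",v[3]+np.tan(yaw)*(692-v[2]))
    m=(x>.2)&(x<.42)&(y>.2)&(y<.42)&(z<.2); print("decoy rim z",np.nanpercentile(z[m],99))
o=sensors.get_obs(); R=toolR(np.radians(35),np.radians(17)); g=np.array([587,128,130.])
print("via",row([400,290,290],R,o)); print("pre",row(g-125*R[:,2],R,o)); print(R)
E
```

```text
top 97 17.694536 [579.6544  126.30871] 138.89484937935794 at axis x=692: y 162.15096
decoy rim z 0.10675574187498169
side 75 18.55053 [591.9084  126.82731] 138.2030352225283 at axis x=692: y 160.41568
decoy rim z 0.10694359567633945
via [-269.906, -123.62, -44.003, -0.21, -0.588, -0.66]
pre [-448.502, -248.475, 13.75, -0.21, -0.588, -0.66]
[[-0.783359   -0.2923717   0.54851387]
 [-0.23949688  0.95630476  0.16769752]
 [-0.57357644  0.         -0.81915204]]
```

```bash
python3 -m creep '-30 -15 -40 0 0 0; -65 -30 -44 -0.03 -0.08 -0.09; -100 -45 -44 -0.06 -0.18 -0.2; -135 -60 -44 -0.1 -0.27 -0.31; -170 -77 -44 -0.13 -0.36 -0.41; -205 -94 -44 -0.16 -0.45 -0.51; -240 -110 -44 -0.19 -0.54 -0.6; -270 -124 -44 -0.21 -0.588 -0.66' 100 100; python3 - <<'E'
from h import *
from bench import sensors
o=sensors.get_obs(); R=toolR(np.radians(35),np.radians(18)); g=np.array([587,127.5,130.])
print(row(g-125*R[:,2],R,o)); print(o["joint_pos"])
E
```

```text
t: 0.9
tool_pos: [0.4093, 0.2919, 0.2744]
tool_rot: [-3.14, 0.614, -2.841]
ft_force: [-0.3, 0.7, -0.7]
finger_gap: 0.0852
grasp_force: 0.0
[-16.011, -210.317, 81.751, -0.009, 0.003, -0.011]
[ 0.46654079 -0.17503562  2.04759058 -0.15674498  0.66773875 -1.31159296]
```

```bash
python3 -m creep '-2 -40 5 0 0 0; -4 -80 15 0 0 0; -8 -120 30 0 0 0; -12 -160 50 0 0 0; -16 -200 70 -0.01 0 -0.01; -16 -210 82 -0.01 0 -0.01; -16 -210 82 -0.01 0 -0.01; -16 -210 82 -0.01 0 -0.01'; python3 - <<'E'
from h import *
from bench import sensors,viewer
o=sensors.get_obs(); R=toolR(np.radians(35),np.radians(18)); g=np.array([587,127.5,130.])
print(row(g,R,o)); print(o["joint_pos"])
d=viewer.get_image("side"); cv2.imwrite("pics/s1.png",cv2.resize(d["frame"][100:292,100:356,::-1],(800,600)))
E
```

```text
t: 1.7
tool_pos: [0.5283, 0.1102, 0.2164]
tool_rot: [3.135, 0.61, -2.836]
ft_force: [-1.2, 0.6, -0.9]
finger_gap: 0.0856
grasp_force: 0.0
[-0.643, -1.828, 124.519, 0.001, -0.001, -0.007]
[-0.19409533 -0.05800186  2.10455174  0.51111388  0.60973566 -2.42313032]
```

View pics/s1.png

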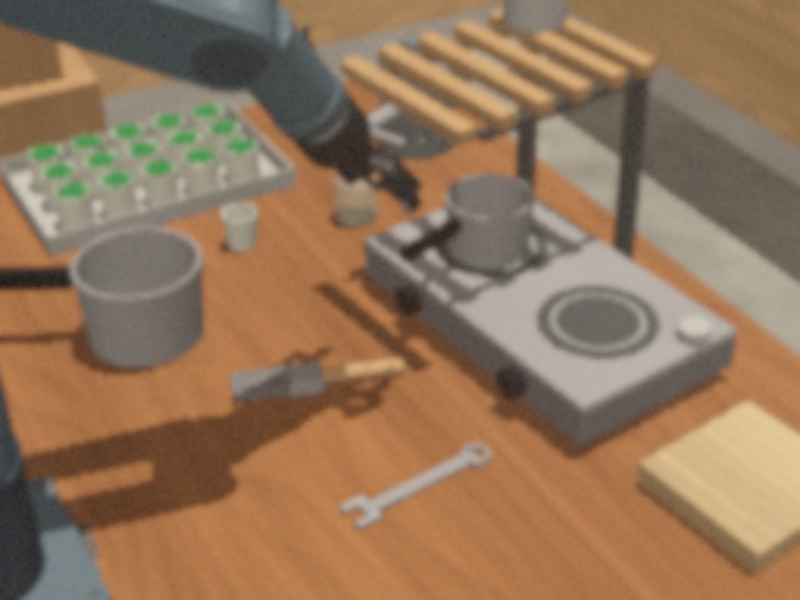

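The gripper (410,190) hangs in front of the shelf, above the handle (430,238), and is clear. Joint 6 stands at -2.42 and would keep falling as the arm goes right, so I'll turn the tool half a turn first. The grasp stays the same.

```bash
python3 -m creep '0 0 0 0 0 0.13; 0 0 0 0 0 0.26; 0 0 0 0 0 0.4; 0 0 0 0 0 0.53; 0 0 0 0 0 0.66; 0 0 0 0 0 0.8; 0 0 0 0 0 0.93; 0 0 0 0 0 1.05' >/dev/null; python3 -m creep '0 0 0 0 0 0.13; 0 0 0 0 0 0.26; 0 0 0 0 0 0.4; 0 0 0 0 0 0.53; 0 0 0 0 0 0.66; 0 0 0 0 0 0.8; 0 0 0 0 0 0.93; 0 0 0 0 0 1.05' >/dev/null;  python3 -m creep '0 0 0 0 0 0.13; 0 0 0 0 0 0.26; 0 0 0 0 0 0.4; 0 0 0 0 0 0.53; 0 0 0 0 0 0.66; 0 0 0 0 0 0.8; 0 0 0 0 0 0.93; 0 0 0 0 0 1.04'; python3 - <<'E'
from h import *
from bench import sensors
o=sensors.get_obs(); R=toolR(np.radians(35),np.radians(18))@np.diag([-1,-1,1]); g=np.array([587,127.5,130.])
print(row(g,R,o)); print(o["joint_pos"])
E
```

```text
t: 4.15
tool_pos: [0.5282, 0.112, 0.218]
tool_rot: [-3.135, -0.613, 0.306]
ft_force: [0.3, -0.3, -0.5]
finger_gap: 0.0856
grasp_force: 0.0
[-1.045, 3.69, 125.591, -0.002, -0.002, -0.006]
[-0.19047363 -0.06080952  2.10417897  0.51120013  0.60943288  0.72154617]
```

```bash
python3 -m creep '-1 2 20 0 0 0; -1 3 40 0 0 0; -1 3 60 0 0 0; -1 3 80 0 0 0; -1 3 95 0 0 0; -1 3 110 0 0 0; -1 3 120 0 0 0; -1 3 125 0 0 0'; python3 - <<'E'
from h import *
from bench import sensors,viewer
o=sensors.get_obs(); R=toolR(np.radians(35),np.radians(18))@np.diag([-1,-1,1]); g=np.array([587,127.5,130.])
print(row(g,R,o))
d=viewer.get_image("side"); cv2.imwrite("pics/s2.png",cv2.resize(d["frame"][120:216,190:318,::-1],(800,600)))
E
```

```text
t: 4.95
tool_pos: [0.597, 0.1314, 0.1142]
tool_rot: [-3.138, -0.612, 0.312]
ft_force: [0.5, 0.6, -0.2]
finger_gap: 0.0855
grasp_force: 0.0
[0.262, 0.623, -0.346, -0.003, -0.001, -0.002]
```

View pics/s2.png

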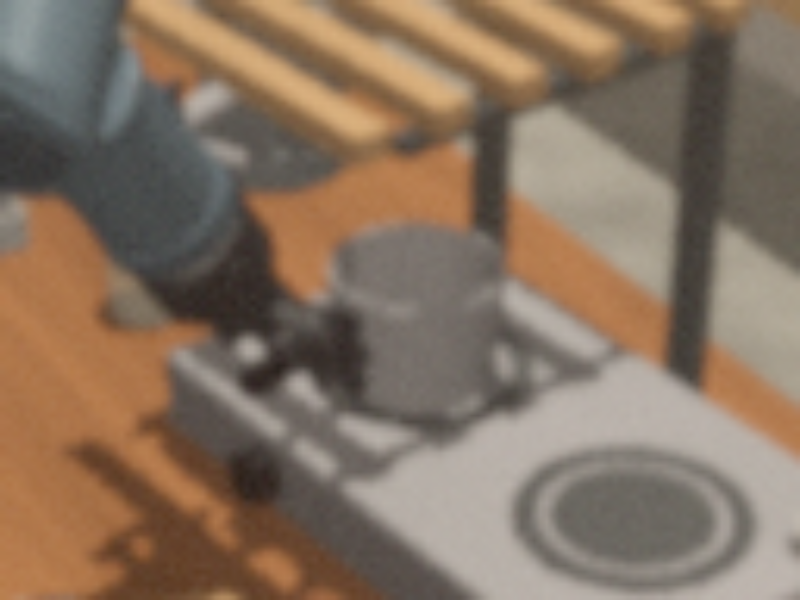

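The fingers straddle the handle at (300,350), with the pan at (415,320) untouched and the arm clear of the shelf. I'll close gently.

```bash
python3 -m creep '0 0 0 0 0 0; 0 0 0 0 0 0; 0 0 0 0 0 0; 0 0 0 0 0 0; 0 0 0 0 0 0; 0 0 0 0 0 0; 0 0 0 0 0 0; 0 0 0 0 0 0' 0 40;python3 -m creep '0 0 0 0 0 0; 0 0 0 0 0 0; 0 0 0 0 0 0; 0 0 0 0 0 0; 0 0 0 0 0 0; 0 0 0 0 0 0; 0 0 0 0 0 0; 0 0 0 0 0 0'; cat > pan.py <<'E'
from h import *
from bench import sensors,viewer
from scipy.optimize import least_squares
def pan(g0,n="side"):
    "rim circle fit (centre, height) near expected axis g0 mm; base z"
    d=viewer.get_image(n); P=cloud(d)*1000; x,y,z=np.moveaxis(P,2,0)
    f=d["frame"].astype(int)
    m=(np.hypot(x-g0[0],y-g0[1])<70)&(z>g0[2]+45)&(z<g0[2]+85)&(f.sum(2)>200); Q=P[m]
    for _ in range(3):
        s=least_squares(lambda p:np.hypot(Q[:,0]-p[0],Q[:,1]-p[1])-54,g0[:2],loss="soft_l1",f_scale=2); Q=Q[abs(s.fun)<6]
    r=Q[Q[:,2]>np.percentile(Q[:,2],75)]; A=np.c_[r[:,:2]-s.x,np.ones(len(r))]
    c=np.linalg.lstsq(A,r[:,2],rcond=None)[0]
    print(n,"axis",np.round(s.x,1),"ztop pctl",np.round(np.percentile(Q[:,2],[90,97,99]),1),"rim slope",np.round(c,3),len(Q)); return s.x,d
E
python3 - <<'E'
from pan import *
pan([692,160,70]);pan([692,160,70],"top")
E
```

```text
t: 5.8
tool_pos: [0.5974, 0.1293, 0.1146]
tool_rot: [-3.138, -0.613, 0.309]
ft_force: [-4.3, -0.9, 6.3]
finger_gap: 0.0132
grasp_force: 43.0
t: 6.6
tool_pos: [0.5974, 0.1293, 0.1146]
tool_rot: [-3.138, -0.613, 0.309]
ft_force: [-4.6, -0.2, 5.7]
finger_gap: 0.0135
grasp_force: 43.0
side axis [691.  159.7] ztop pctl [145.4 147.7 148.6] rim slope [ 2.00000e-03 -1.20000e-02  1.44825e+02] 364
top axis [694.7 161. ] ztop pctl [147.4 148.8 149.9] rim slope [-4.00000e-03  5.00000e-03  1.47111e+02] 108
```

```bash
python3 - <<'E'
from h import *
from bench import sensors
R=Ro.from_euler("xyz",sensors.get_obs()["tool_rot"]).as_matrix()
for v in([12.5,-98.5,0],[0,0,10],[10,0,0],[0,-10,0]): print(v,np.round(R.T@v,2))
E
```

```text
[12.5, -98.5, 0] [-14.8   97.59 -10.74]
[0, 0, 10] [ 5.75 -0.03 -8.18]
[10, 0, 0] [7.79 3.06 5.47]
[0, -10, 0] [-2.49  9.52 -1.78]
```

```bash
python3 -m creep '-1.1 7 -0.8 0 0 0; -3 20 -2.2 0 0 0; -5.2 34 -3.7 0 0 0; -7.4 49 -5.4 0 0 0; -9.7 64 -7.0 0 0 0; -12 79 -8.7 0 0 0; -13.8 91 -10 0 0 0; -14.8 97.6 -10.7 0 0 0'; python3 - <<'E'
from pan import *
pan([705.5,61,70])
E
```

```text
t: 7.5
tool_pos: [0.6102, 0.0303, 0.1143]
tool_rot: [-3.137, -0.613, 0.309]
ft_force: [-1.4, 5.4, 3.6]
finger_gap: 0.0133
grasp_force: 42.5
side axis [703.7  60.9] ztop pctl [145.5 147.3 147.8] rim slope [-3.00000e-03  5.00000e-03  1.44759e+02] 378
```

Sliding flat as planned. Second half now.

```bash
python3 -m creep '-1.1 7 -0.8 0 0 0; -3 20 -2.2 0 0 0; -5.2 34 -3.7 0 0 0; -7.4 49 -5.4 0 0 0; -9.7 64 -7.0 0 0 0; -12 79 -8.7 0 0 0; -13.8 91 -10 0 0 0; -14.8 97.6 -10.7 0 0 0'; python3 -m creep '0 0 0 0 0 0; 0 0 0 0 0 0; 0 0 0 0 0 0; 0 0 0 0 0 0; 0 0 0 0 0 0; 0 0 0 0 0 0; 0 0 0 0 0 0; 0 0 0 0 0 0' - 115; python3 - <<'E'
from pan import *
pan([718,-37,70],"top");c,d=pan([718,-37,70]); print(sensors.get_obs()["joint_pos"])
cv2.imwrite("pics/s3.png",cv2.resize(d["frame"][120:312,200:456,::-1],(800,600)))
E
```

```text
t: 8.35
tool_pos: [0.6225, -0.0675, 0.1142]
tool_rot: [-3.137, -0.612, 0.309]
ft_force: [-0.8, 5.9, 5.5]
finger_gap: 0.0135
grasp_force: 42.7
t: 9.15
tool_pos: [0.6228, -0.068, 0.1145]
tool_rot: [-3.139, -0.613, 0.309]
ft_force: [-0.3, 2.0, 4.4]
finger_gap: 0.0121
grasp_force: 112.1
top axis [719.3 -36. ] ztop pctl [146.9 148.4 149.7] rim slope [-3.00000e-03  2.00000e-03  1.46954e+02] 220
side axis [716.9 -37.7] ztop pctl [145.4 147.3 148.4] rim slope [ 2.00000e-03 -4.00000e-03  1.45047e+02] 424
[-0.54557023  0.2976626   2.00120033  0.87917657  0.60099745  0.03218866]
```

View pics/s3.png

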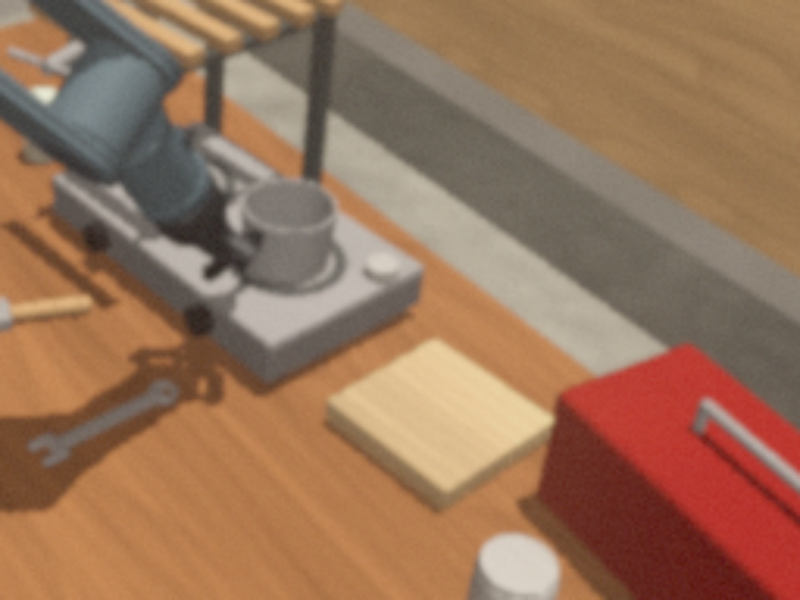

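The pan (290,230) stands on the right ring, flat, within 2 mm of its centre. I'll lift it 60 mm.

```bash
python3 -m creep '1.7 0 -2.4 0 0 0; 5 0 -7 0 0 0; 10 0 -14.2 0 0 0; 16 0 -22.8 0 0 0; 22 0 -31.3 0 0 0; 28 0 -39.8 0 0 0; 32.5 0 -46.2 0 0 0; 34.5 -0.2 -49.1 0 0 0'; python3 - <<'E'
from pan import *
pan([718,-37,130],"top");pan([718,-37,130]);pan([718,-37,130])
R=Ro.from_euler("xyz",sensors.get_obs()["tool_rot"]).as_matrix()
for v in([16,-262,0],[0,0,10]): print(v,np.round(R.T@v,2))
E
```

```text
t: 10.05
tool_pos: [0.6224, -0.0679, 0.1749]
tool_rot: [-3.139, -0.612, 0.31]
ft_force: [-0.8, -0.1, -5.0]
finger_gap: 0.0125
grasp_force: 112.3
top axis [718.9 -36.2] ztop pctl [206.4 207.3 208.8] rim slope [-2.00000e-03 -3.00000e-03  2.06175e+02] 241
side axis [716.5 -37.6] ztop pctl [204.4 206.6 207.8] rim slope [-1.00000e-02  8.00000e-03  2.04072e+02] 435
side axis [716.5 -37.7] ztop pctl [204.7 206.6 207.1] rim slope [-3.0000e-03 -6.0000e-03  2.0388e+02] 430
[16, -262, 0] [-52.78 254.31 -37.93]
[0, 0, 10] [ 5.74 -0.03 -8.19]
```

No visible sag (rim slope below 0.01). Moving over the board.

```bash
python3 -m creep '-1.5 7 -1 0 0 0; -4.5 22 -3.3 0 0 0; -8 39 -5.8 0 0 0; -12 58 -8.6 0 0 0; -16 77 -11.5 0 0 0; -20 96 -14.4 0 0 0; -23.5 113 -16.9 0 0 0; -26.4 127 -19 0 0 0'; python3 -m creep '-1.5 7 -1 0 0 0; -4.5 22 -3.3 0 0 0; -8 39 -5.8 0 0 0; -12 58 -8.6 0 0 0; -16 77 -11.5 0 0 0; -20.5 98 -14.6 0 0 0; -24.5 118 -17.6 0 0 0; -26.4 127.2 -19 0 0 0'; python3 - <<'E'
from pan import *
pan([734,-299,130],"top");pan([734,-299,130]); o=sensors.get_obs(); print(o["joint_pos"],o["ft_force"])
R=Ro.from_euler("xyz",o["tool_rot"]).as_matrix()
for v in([10,0,0],[0,10,0],[0,0,-10]): print(v,np.round(R.T@v,2))
E
```

```text
t: 11.0
tool_pos: [0.6304, -0.201, 0.1738]
tool_rot: [-3.138, -0.612, 0.308]
ft_force: [-0.9, 0.0, -4.5]
finger_gap: 0.0125
grasp_force: 112.4
t: 11.8
tool_pos: [0.6385, -0.3327, 0.1742]
tool_rot: [-3.14, -0.612, 0.308]
ft_force: [0.6, -0.5, -4.5]
finger_gap: 0.0121
grasp_force: 112.5
top axis [ 735.4 -301. ] ztop pctl [205.3 207.5 207.9] rim slope [ 3.00000e-03 -1.30000e-02  2.05149e+02] 261
side axis [ 729.7 -301.8] ztop pctl [204.  205.6 206.6] rim slope [-7.00000e-03 -2.00000e-03  2.03356e+02] 474
[-9.12846950e-01  4.40268551e-01  1.58567168e+00  6.94187764e-01
  1.00695303e+00 -6.52605417e-04] [ 0.78109111  0.55497384 -5.87891604]
[10, 0, 0] [7.8  3.05 5.47]
[0, 10, 0] [ 2.48 -9.52  1.77]
[0, 0, -10] [-5.75  0.02  8.18]
```

```bash
python3 -m creep '-4.6 0 6.5 0 0 0; -12.6 0 18 0 0 0; -21.8 0 31 0 0 0; -31 0 44 0 0 0; -40 0.1 57 0 0 0; -46 0.1 65.4 0 0 0; -50 0.2 71 0 0 0; -51.7 0.2 73.6 0 0 0'; python3 -m creep '-0.3 0 0.4 0 0 0; -0.6 0 0.8 0 0 0; -0.9 0 1.2 0 0 0; -1.2 0 1.6 0 0 0; -1.4 0 2.0 0 0 0; -1.7 0 2.5 0 0 0; -1.7 0 2.5 0 0 0; -1.7 0 2.5 0 0 0'; python3 -c "
from pan import *
pan([734,-300,36],'top');pan([734,-300,36])"
```

```text
t: 12.7
tool_pos: [0.6382, -0.3294, 0.0831]
tool_rot: [-3.137, -0.612, 0.308]
ft_force: [0.5, -0.3, -4.6]
finger_gap: 0.0124
grasp_force: 112.5
t: 13.5
tool_pos: [0.6383, -0.3295, 0.0811]
tool_rot: [-3.138, -0.612, 0.309]
ft_force: [0.1, -0.4, -4.0]
finger_gap: 0.0122
grasp_force: 112.5
top axis [ 735.3 -297.7] ztop pctl [112.  113.2 113.9] rim slope [2.00000e-03 4.00000e-03 1.11831e+02] 232
side axis [ 730.2 -298.6] ztop pctl [110.5 112.4 113.5] rim slope [-1.0000e-03 -7.0000e-03  1.1006e+02] 463
```

```bash
python3 -m creep '-0.3 0 0.4 0 0 0; -0.6 0 0.8 0 0 0; -0.9 0 1.2 0 0 0; -1.2 0 1.6 0 0 0; -1.4 0 2.0 0 0 0; -1.7 0 2.5 0 0 0; -1.7 0 2.5 0 0 0; -1.7 0 2.5 0 0 0';  python3 -m creep '-0.1 0 0.2 0 0 0; -0.3 0 0.4 0 0 0; -0.4 0 0.6 0 0 0; -0.6 0 0.8 0 0 0; -0.6 0 0.8 0 0 0; -0.6 0 0.8 0 0 0; -0.6 0 0.8 0 0 0; -0.6 0 0.8 0 0 0'
```

```text
t: 14.4
tool_pos: [0.6384, -0.3295, 0.0781]
tool_rot: [-3.138, -0.612, 0.309]
ft_force: [-0.4, 0.6, -4.5]
finger_gap: 0.0123
grasp_force: 112.5
t: 15.2
tool_pos: [0.6384, -0.3296, 0.0773]
tool_rot: [-3.138, -0.612, 0.309]
ft_force: [-1.7, 0.1, -2.9]
finger_gap: 0.0123
grasp_force: 112.5
```

Contact seems to be starting (−4.6 to −2.9 N). I'll go on in 0.5–1 mm steps.

```bash
python3 -m creep '-0.1 0 0.1 0 0 0; -0.2 0 0.2 0 0 0; -0.2 0 0.3 0 0 0; -0.3 0 0.4 0 0 0; -0.3 0 0.4 0 0 0; -0.3 0 0.4 0 0 0; -0.3 0 0.4 0 0 0; -0.3 0 0.4 0 0 0'
```

```text
t: 16.0
tool_pos: [0.6383, -0.3296, 0.0768]
tool_rot: [-3.138, -0.612, 0.309]
ft_force: [-2.7, -0.6, -1.2]
finger_gap: 0.0125
grasp_force: 112.6
```

```bash
python3 -m creep '-0.1 0 0.1 0 0 0; -0.2 0 0.2 0 0 0; -0.2 0 0.3 0 0 0; -0.3 0 0.4 0 0 0; -0.3 0 0.4 0 0 0; -0.3 0 0.4 0 0 0; -0.3 0 0.4 0 0 0; -0.3 0 0.4 0 0 0'; python3 - <<'E'
from pan import *
pan([734,-300,32],'top');c,d=pan([734,-300,32])
cv2.imwrite("pics/s4.png",cv2.resize(d["frame"][180:300,270:430,::-1],(800,600)))
E
```

```text
t: 16.8
tool_pos: [0.6384, -0.3296, 0.0765]
tool_rot: [-3.138, -0.612, 0.309]
ft_force: [-4.9, -0.5, 3.5]
finger_gap: 0.0122
grasp_force: 113.3
top axis [ 735.1 -297.9] ztop pctl [108.8 110.3 111.8] rim slope [ 2.00000e-03 -7.00000e-03  1.08582e+02] 237
side axis [ 730.3 -298.7] ztop pctl [106.6 109.  110. ] rim slope [-1.00000e-03  1.00000e-03  1.06473e+02] 455
```

View pics/s4.png

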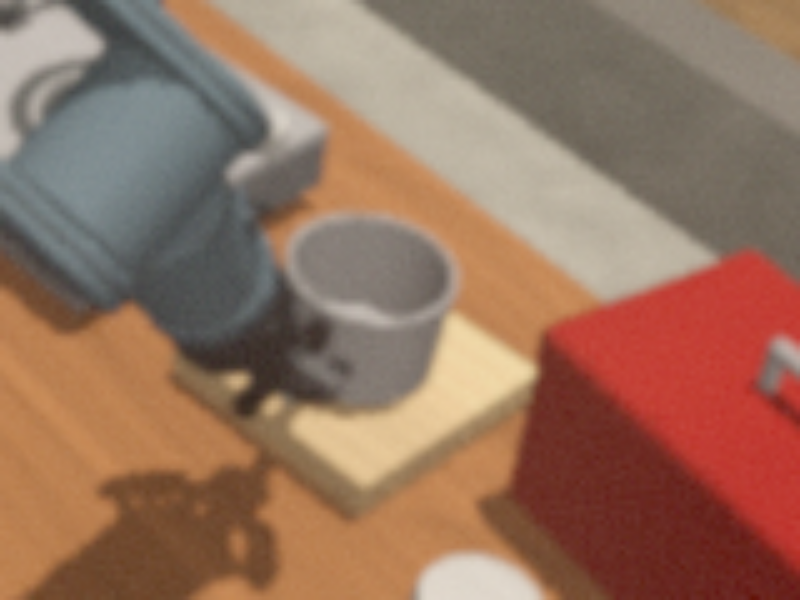

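The pan (370,310) stands upright and centred on the board, resting with about 8 N. I'll ease the grip, then open.

```bash
python3 -m creep '0 0 0 0 0 0; 0 0 0 0 0 0; 0 0 0 0 0 0; 0 0 0 0 0 0; 0 0 0 0 0 0; 0 0 0 0 0 0; 0 0 0 0 0 0; 0 0 0 0 0 0' - 20; python3 -m creep '0 0 0 0 0 0; 0 0 0 0 0 0; 0 0 0 0 0 0; 0 0 0 0 0 0; 0 0 0 0 0 0; 0 0 0 0 0 0; 0 0 0 0 0 0; 0 0 0 0 0 0' 70; python3 -m creep '0 0 -5 0 0 0; 0 0 -15 0 0 0; 0 0 -30 0 0 0; 0 0 -50 0 0 0; 0 0 -70 0 0 0; 0 0 -90 0 0 0; 0 0 -105 0 0 0; 0 0 -110 0 0 0'; python3 - <<'E'
from pan import *
pan([734,-300,32],'top');c,d=pan([734,-300,32])
cv2.imwrite("pics/s5.png",cv2.resize(d["frame"][150:342,200:456,::-1],(800,600)))
E
```

```text
t: 17.7
tool_pos: [0.6384, -0.3297, 0.0765]
tool_rot: [-3.138, -0.612, 0.309]
ft_force: [-5.3, -0.4, 4.0]
finger_gap: 0.0125
grasp_force: 113.3
t: 18.5
tool_pos: [0.6383, -0.3295, 0.0761]
tool_rot: [-3.138, -0.612, 0.309]
ft_force: [0.2, 0.5, -0.3]
finger_gap: 0.0597
grasp_force: 0.0
t: 19.3
tool_pos: [0.5777, -0.3506, 0.1687]
tool_rot: [3.141, -0.613, 0.31]
ft_force: [-0.2, -0.7, -0.8]
finger_gap: 0.0595
grasp_force: 0.0
top axis [ 735.2 -297.9] ztop pctl [108.4 110.5 111.7] rim slope [-4.00000e-03 -3.00000e-03  1.08332e+02] 231
side axis [ 729.6 -298.8] ztop pctl [106.9 109.3 110.5] rim slope [-5.0000e-03 -5.0000e-03  1.0688e+02] 430
```

View pics/s5.png

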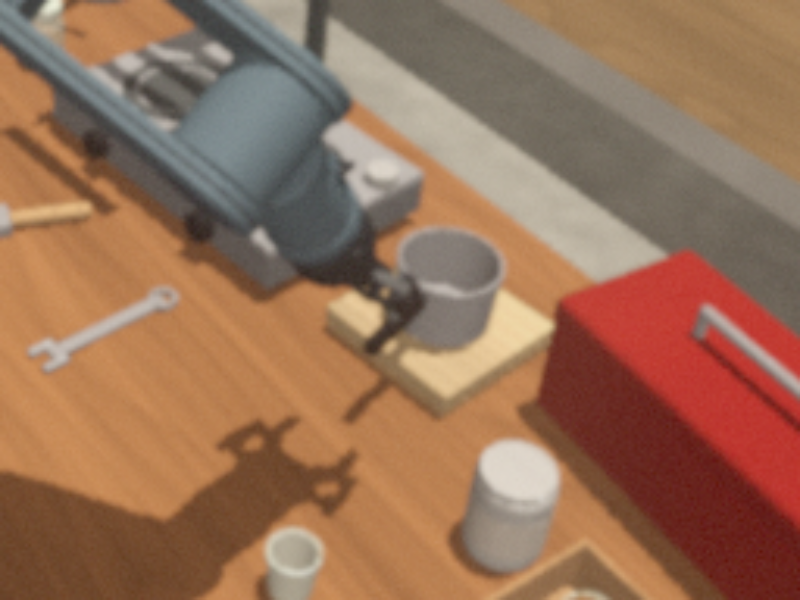

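The pan (450,285) stands upright at the middle of the board. It has been released, the gripper is clear and the bystanders have not moved.

```bash
python3 -c "
from bench import ctrl
print(ctrl.finish_job())"
```

```text
the job is handed in; nothing more can be done
None
```

The pan was slid flat to the right ring, lifted off and set down on the board with about 8 N of contact, then released upright near the board's middle; the job is handed in, and no verdict was returned.

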